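# Cap the glue bottle

### The job

Slide the glue bottle's cap out of the open end of its keeper, then push the cap down onto the bottle's nozzle until it clicks, and go on pressing after the click so that the rubber ring under the cap stays clearly squashed. Finish like that, still pressing the cap down with the gripper (held, or with the fingers on top): do not let go. Leave the dice, dice tower, jar, clip and terrain block where they are.

Things in the scene. Friction and masses are not known exactly. Their poses are not given: they have to be found in the camera images.
- cap_center (a point): centre of the loose white top-hat glue cap (30 g, 46 mm tall, mouth down, z = its axis), 23 mm above its underside: ribbed barrel 30 mm across, flat closed top, flange at the mouth 42 mm across and 5 mm thick. The mouth is a 17 mm hole, 5 mm deep (inner lip); above it the bore is 24 mm wide up to 42 mm from the underside. It starts on the shelf inside the keeper.
- keeper: low U-shaped wooden cap keeper, fixed; origin on the shelf under the middle of its slot, x along the slot; 64 mm wide, 13.5 mm high, from x = -40 (open end) to +40 mm, where an 8 mm end wall shuts it. Slot between the lips 34 mm wide (barrel stands up through it); channel under the lips 46 mm wide, 7.5 mm high (flange). The cap is caught under the lips: it cannot be lifted out there.
- keeper_mouth (a point): point on the shelf at the middle of the keeper's open (-x) end, same axes as the keeper. The cap comes out only by sliding past here along the keeper's -x axis; it is free to lift once its centre is over 22 mm beyond this point.
- bottle_seat (a point): on the nozzle's axis, at the top of the sealing ring at rest, 110 mm above the shelf, z up. The white bottle (64 mm across) is fixed upright in a 90 x 90 x 34 mm wooden stand. When snapped on, the cap's underside rests at this point (cap_center 23 mm above it); pressed further it sinks with the ring.
- nozzle_tip (a point): tip of the bottle's nozzle, 30 mm above bottle_seat: 5 mm across here, widening to 14 mm over 14 mm, then straight. Four springy nubs make a snap bead 21 mm across, 10.5 mm above bottle_seat: the cap meets it with its underside about 15 mm above bottle_seat, takes about 8 to 16 N to go over, then snaps down with a clear force drop.
- seal (a joint): how far the black rubber sealing ring (36 mm across) round the nozzle's foot is squashed, in m: 0 at rest, 0.005 fully; springy, about 2.5 N per mm; squashed only by the cap pressed on beyond the click.
- tower: the white plastic dice tower, 80 x 80 x 168 mm with a 50 mm tray on its -x side; loose; leave it where it is (origin: under the tower)
- jar: small ceramic jar with a twist lid, 68 mm across, 88 mm tall; loose; leave it (origin: underside centre)
- terrain: green polystyrene terrain block, 90 x 120 mm, stepped up to 54 mm; loose; leave it (origin: underside centre)
- clip: binder clip, 41 mm wide, about 22 mm high; loose; leave it (origin: underside centre)
- die1: black stone die, 16 mm cube; loose; leave it (origin: underside centre)
- die2: black stone die, 16 mm cube; loose; leave it (origin: underside centre)
- die3: black stone die, 16 mm cube; loose; leave it (origin: underside centre)
- die4: black stone die, 16 mm cube; loose; leave it (origin: underside centre)
Not all that is in view belongs to the job. What is shaped like the part that bears bottle_seat but blue or purple is not meant. There is more than one size of the keeper; the job needs the larger.

How it is judged:
On the way, in this order (a step that is already met when the one before it is completed fails the run):
1. the cap has been slid out of the keeper's open end, clear of its lips (x of cap_center in the frame of keeper below -0.062 m), for 0.1 s.
2. the cap has snapped down onto the nozzle (horizontal distance between cap_center and bottle_seat below 0.004 m and z of cap_center in the frame of bottle_seat below 0.025 m and angle between cap_center's own z axis and vertical below 0.12 rad), for 0.1 s.
At the end, for the whole second after the job is handed in: The cap is snapped on: within 0.12 rad of upright and 4 mm of the nozzle's axis, its centre under 25 mm above bottle_seat; the gripper still touches it with over 2 N and keeps the sealing ring squashed by over 1.5 mm (about 4 N) through the last second (all of step 2 and value of joint seal above 0.0015 m and contact force between any of the fingers, the arm and cap above 2 N); the arm keeps its last pose, push and grip.
It fails at once if a die, the dice tower, jar, clip or terrain block is shoved more than 30 mm from its place (distance of any of tower, jar, terrain, clip, die1, die2, die3, die4 from where it was at the start of the episode above 0.03 m).
It also fails if it takes over 59 s, if anything falls off the work surface, if the arm or the gripper's body presses on something with over 40 N, if the wrist force passes 120 N, or if a joint passes its speed limit or range.

### The arm

A 6-joint arm with a two-finger parallel gripper is mounted at the origin on the work surface. World frame = base frame: x ahead of the robot, y to its left, z up, the work surface at z = 0. Lengths are in m, angles in rad, forces in N, time in s.
With the tool pointing down it reaches from about 0.35 to 0.875 m from the base axis. Payload 15.5 kg.
Tool frame: the origin (TCP) lies at the very end of the fingers, on their centre line; the grasp point (between the pads) lies 19 mm behind it; z points along the fingers, y is the line along which they close (so a half turn about z gives the same grasp; the last joint's range is limited). The gripper opens to 85 mm and grips with 20 to 120 N. Pads are 22 mm wide; open, the fingers measure 114 mm over their backs; the gripper's body (76 mm by 85 mm) begins 54 mm behind the grasp point. The pads swing forward as they close: fully open they stand 13 mm farther back than shut.
Start: joints at [-1.212, 0.494, 1.345, -0, 1.302, -0.096], TCP at [0.274, -0.562, 0.231] pointing down, gripper open.
Joint ranges: [-2.91, 2.91], [-0.82, 2.16], [0.22, 2.67], [-1.22, 4.37], [0.12, 2.79], [-3.08, 3.08]. Speed limits (rad/s): [1.89, 1.89, 2.57, 3.01, 3.01, 3.01].

### API

Orientations are given as a unit quaternion [x, y, z, w].
In Python, from bench import * gives the robot as it stands.
- The arm moves only by the tool send_rows, never from a script. Its argument "plan" is a list of rows, each an object with "offset": the shift along the tool's x, y, z in cm, a list of three; "delta_rot": the turn, a rotation vector about the tool's x, y, z in degrees, a list of three; "jaw": the closure, from 0 (fully open) to 1 (shut). In form: [{"offset": [x, y, z], "delta_rot": [rx, ry, rz], "jaw": jaw}, ...]. A call has 1 to 10 rows; each row is the pose to reach, as a shift and turn from the pose commanded when the call began, along the tool's axes at that moment; what a row does not reach only later rows make up. A row lasts 1/12 s, in which the tool goes at most 41.7 mm and 7.16 degrees, less where a joint would pass 70% of its speed; a pose out of reach is approached as far as the arm can. A call with a gripper value outside its range is refused whole. The fingers move at their own pace and stop on an object; "squeeze" is the grip in N (left out, the last holds). Time passes only in rows, so rows that repeat a pose let the fingers close. It gives the time, the measured TCP pose, the force, the opening and the grip force at its end, in the units of the state.
- sense(): the state, without advancing time (a new reading comes with each control period).
- camera(name): name is "scene" or "top" or "wrist"; returns (picture, depth): 480x640x3 uint8, red, green, blue; 480x640 float32, m along the optical axis (not along the pixel's ray), 0 where there is no reading.
- camera_model(name): a dict with "mtx" (3x3 intrinsics, pixels), "rvec" (rotation vector, rad) and "tvec" (3), from world to camera coordinates, as OpenCV has them. Camera axes: x right, y down, z forward; pixel columns grow to the right and rows downward; lengths in m; the calibration is good to about 2 mm. A picture is of the moment at which its call begins: read the wrist's pose just before it. camera_model takes no time and is no camera call; for the wrist camera it gives the pose at the moment of the call.
- job_done(): hands the job in; it is judged then, once.
The state is a dict: "time": time; "q": joint angles; "qd": joint speeds; "joint_torque": joint torques, N m; "tool_pos": TCP position; "tool_rot": TCP orientation; "force": force on the tool from outside, world axes, zero at the start; "ft_torque": the same for the moment, N m; "finger_gap": finger opening in m; "grip_force": force on a finger pad.
Only numpy, scipy, OpenCV 4.12 (cv2) and the standard library are available. Lean on these libraries where they do the work, as an engineer would, in place of code of your own. Each camera call takes 0.05 s, during which the arm holds its last target. There are 200 camera calls.

## Working session

There is one attempt and no reset: what is moved stays moved. The work goes in short steps, Python scripts to look and compute and a tool call to move; the robot and the scene stay as the last step left them, time stands still between calls to the robot, and variables do not carry over. Pictures are saved under pics/ and viewed, at most 10 in all, crops included, and the job is handed in when it is done.

Besides the shell and the picture viewer there is one more tool, called after "Call:" as a command line: name --argument value ..., lists and objects as JSON in quotes. send_rows: Moves the arm, as the interface text tells. Its arguments: {"type":"object","properties":{"plan":{"type":"array","items":{"type":"object","properties":{"offset":{"type":"array","items":{"type":"number"}},"delta_rot":{"type":"array","items":{"type":"number"}},"jaw":{"type":"number"}}}},"squeeze":{"type":"number"}},"required":["plan"]}

```bash
mkdir -p pics; cat > h.py <<'E'
from bench import *
import numpy as np, cv2
from scipy.spatial.transform import Rotation as R
def snap(n,f):
    m=camera_model(n); p,d=camera(n)
    cv2.imwrite(f'pics/{f}.png',p[:,:,::-1]); np.savez(f'pics/{f}.npz',p=p,d=d,**m); return p,d,m
def load(f): z=np.load(f'pics/{f}.npz'); return z['p'],z['d'],{k:z[k] for k in('mtx','rvec','tvec')}
def world(m,uv,depth):
    uv=np.atleast_2d(uv).astype(float); K=m['mtx']; Rm=cv2.Rodrigues(np.array(m['rvec'],float))[0]
    c=np.c_[(uv[:,0]-K[0,2])/K[0,0],(uv[:,1]-K[1,2])/K[1,1],np.ones(len(uv))]*np.reshape(depth,(-1,1))
    return (c-np.ravel(m['tvec']))@Rm
def onplane(m,uv,z):
    a=world(m,uv,np.full(len(np.atleast_2d(uv)),.1));b=world(m,uv,np.full(len(np.atleast_2d(uv)),1.))
    t=(z-a[:,2:])/(b[:,2:]-a[:,2:]); return a+t*(b-a)
def cloud(d,m):
    v,u=np.mgrid[:480,:640]; return world(m,np.c_[u.ravel(),v.ravel()],d.ravel()).reshape(480,640,3)
E
python3 - <<'E'
from h import *
for n in('scene','top'): snap(n,n+'0')
s=sense(); print({k:np.round(v,3) for k,v in s.items()})
E
```

```text
{'time': np.float64(0.1), 'q': array([-1.213,  0.494,  1.346, -0.   ,  1.302, -0.096]), 'qd': array([ 0.001,  0.   , -0.004,  0.002,  0.002,  0.   ]), 'joint_torque': array([ 1.0000e-03, -8.8358e+01, -3.8456e+01, -0.0000e+00,  5.0000e-03,
        0.0000e+00]), 'tool_pos': array([ 0.274, -0.561,  0.231]), 'tool_rot': array([ 0.974,  0.225, -0.   , -0.001]), 'force': array([ 0.787, -0.097,  0.741]), 'ft_torque': array([ 0.029, -0.009,  0.011]), 'grip_force': np.float64(0.0), 'finger_gap': np.float64(0.085)}
```

View pics/scene0.png

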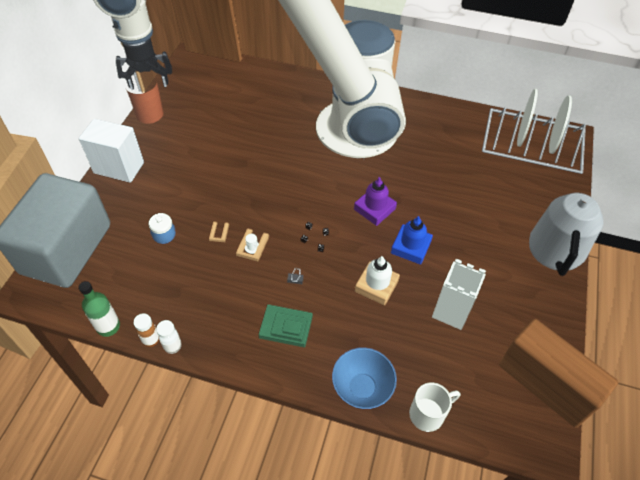

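View pics/top0.png

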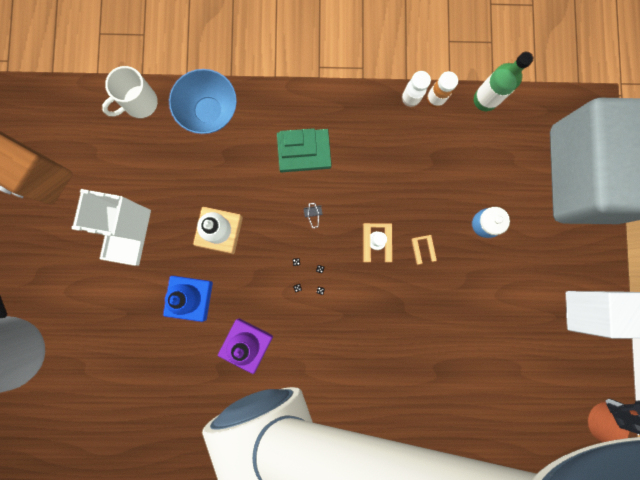

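The top view shows three bottles: white at (213,227), which is the one wanted, blue at (178,298) and purple at (240,350), both rejected. There are two keepers. The larger one, holding the cap, is at (377,241); the smaller empty one at (424,249) is rejected. Next is a close crop and a rough measurement.

```bash
python3 - <<'E'
from h import *
p,d,m=load('top0')
a=cv2.resize(p[205:285,340:450],None,fx=7,fy=7,interpolation=cv2.INTER_CUBIC)[:, :, ::-1]
cv2.imwrite('pics/crop1.png',a)
C=cloud(d,m)
for u,v in [(377,241),(370,228),(384,228),(377,224),(366,260),(388,260),(340,260),(213,227),(211,227),(235,247),(424,236)]: print(u,v,C[v,u].round(4))
# bottle cloud
sel=(np.abs(C[...,2]-.12)<.04); 
g=np.zeros((480,640),bool); g[200:260,190:250]=1
q=C[sel&g]; print(len(q), q.mean(0), q[:,2].max())
E
```

```text
377 241 [ 0.5509 -0.1502  0.0442]
370 228 [ 0.5837 -0.1393  0.0128]
384 228 [ 0.5856 -0.1736  0.0011]
377 224 [ 0.5931 -0.1553  0.0136]
366 260 [ 0.5101 -0.1301  0.0122]
388 260 [ 0.5105 -0.1801  0.0145]
340 260 [ 0.5102 -0.0718 -0.0014]
213 227 [0.5695 0.1991 0.1094]
211 227 [0.5676 0.1999 0.1248]
235 247 [0.5363 0.1681 0.0137]
424 236 [ 0.567  -0.2644  0.0106]
695 [0.57163498 0.20220834 0.10100393] 0.14074725658613632
```

View pics/crop1.png

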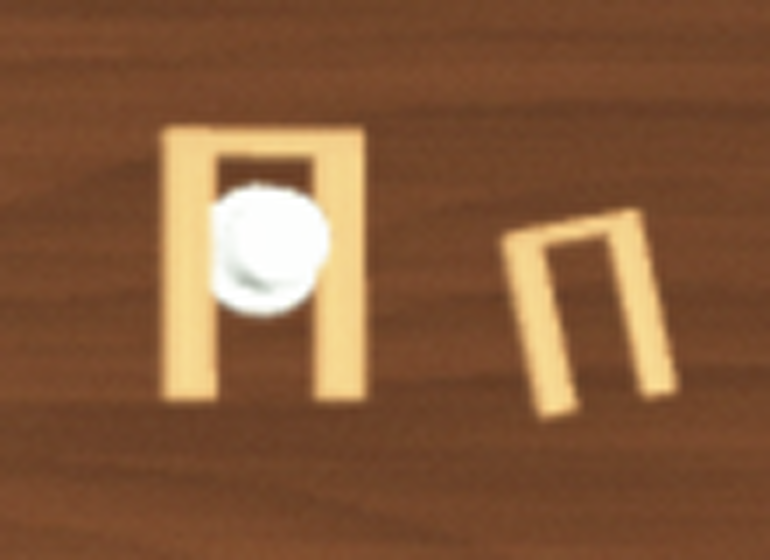

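```bash
cat >> h.py <<'E'
def go(p,yaw=0.):
    s=sense(); T=R.from_quat(s['tool_rot']); G=R.from_euler('z',yaw,degrees=True)*R.from_quat([1,0,0,0])
    print('t',s['time'],'pos',np.round(s['tool_pos'],4),'off cm',np.round(T.inv().apply(np.array(p)-s['tool_pos'])*100,2),'rot',np.round((T.inv()*G).as_rotvec(degrees=True),2))
E
python3 - <<'E'
from h import *
p,d,m=load('top0')
c=np.array([(163,130),(365,130),(163,400),(365,400)])/7+[340,205]
print(onplane(m,c,.0135).round(4))
print('cap top',onplane(m,np.array([[272,232]])/7+[340,205],.046), 'tip',onplane(m,[[208.5,225.5]],.14))
C=cloud(d,m); g=np.zeros((480,640),bool); g[225:260,365:392]=1
q=C[g&(abs(C[...,2]-.044)<.006)]; print(len(q),q.mean(0),q.min(0),q.max(0))
go([.55,-.152,.20])
E
```

```text
[[ 0.5937 -0.1237  0.0135]
 [ 0.5945 -0.1903  0.0135]
 [ 0.5051 -0.1237  0.0135]
 [ 0.5058 -0.1897  0.0135]]
cap top [[ 0.55713053 -0.15405797  0.046     ]] tip [[0.56865623 0.20166785 0.14      ]]
148 [ 0.55636558 -0.15597987  0.04564563] [ 0.54206589 -0.1702597   0.03894346] [ 0.57106288 -0.14145435  0.04977838]
t 0.1 pos [ 0.2739 -0.5615  0.2308] off cm [ 42.77 -24.69   3.11] rot [-6.0e-02  1.0e-02  2.6e+01]
```

Call:
send_rows --plan '[{"offset":[42.8,-24.7,3],"delta_rot":[0,0,26],"jaw":0},{"offset":[42.8,-24.7,3],"delta_rot":[0,0,26],"jaw":0},{"offset":[42.8,-24.7,3],"delta_rot":[0,0,26],"jaw":0},{"offset":[42.8,-24.7,3],"delta_rot":[0,0,26],"jaw":0},{"offset":[42.8,-24.7,3],"delta_rot":[0,0,26],"jaw":0},{"offset":[42.8,-24.7,3],"delta_rot":[0,0,26],"jaw":0},{"offset":[42.8,-24.7,3],"delta_rot":[0,0,26],"jaw":0},{"offset":[42.8,-24.7,3],"delta_rot":[0,0,26],"jaw":0},{"offset":[42.8,-24.7,3],"delta_rot":[0,0,26],"jaw":0},{"offset":[42.8,-24.7,3],"delta_rot":[0,0,26],"jaw":0}]'

```text
time: 0.93
tool_pos: [0.5037, -0.2203, 0.2062]
tool_rot: [1.0, -0.0, -0.0, -0.0]
force: [2.2, -1.7, -0.7]
finger_gap: 0.0853
grip_force: 0.0
```

```bash
python3 - <<'E'
from h import *
go([.556,-.156,.20])
E
```

```text
t 0.9333 pos [ 0.5037 -0.2203  0.2062] off cm [ 5.23 -6.43  0.62] rot [-0.01  0.02 -0.  ]
```

Call:
send_rows --plan '[{"offset":[4,-5,0.6],"delta_rot":[0,0,0],"jaw":0},{"offset":[4,-5,0.6],"delta_rot":[0,0,0],"jaw":0},{"offset":[4,-5,0.6],"delta_rot":[0,0,0],"jaw":0},{"offset":[4,-5,0.6],"delta_rot":[0,0,0],"jaw":0}]'

```text
time: 1.27
tool_pos: [0.5434, -0.1711, 0.2]
tool_rot: [1.0, 0.001, -0.0, -0.0]
force: [0.1, -1.0, 0.3]
finger_gap: 0.0854
grip_force: 0.0
```

```bash
python3 - <<'E'
from h import *
snap('wrist','w1')
go([.556,-.156,.20])
E
```

```text
t 1.3167 pos [ 0.5429 -0.1721  0.2001] off cm [ 1.31 -1.61  0.01] rot [-0.    0.04  0.06]
```

View pics/w1.png

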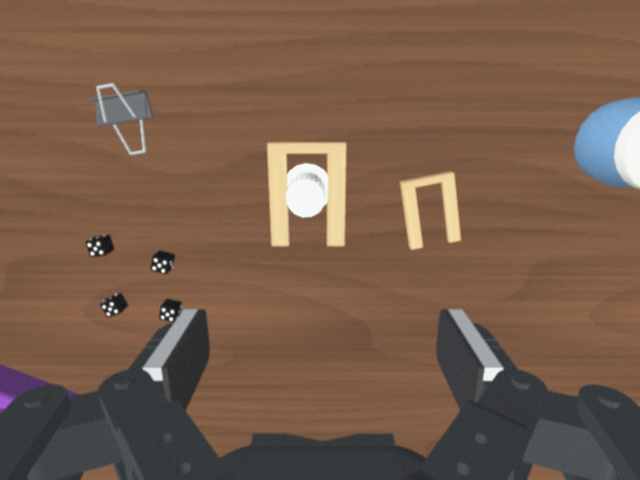

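The wrist view has the cap top's centre at about (307,198), inside the big keeper. Its corners are (267,143), (347,143), (271,246) and (345,246), with the opening towards the robot.

```bash
python3 - <<'E'
from h import *
p,d,m=load('w1')
C=cloud(d,m)
print(onplane(m,[(267,143),(347,143),(271,246),(345,246)],.0135).round(4))
g=np.zeros((480,640),bool); g[150:230,275:340]=1
q=C[g&(C[...,2]>.040)&(C[...,2]<.06)]; print(len(q),q.mean(0),q.min(0),q.max(0)); print(onplane(m,[(307,198)],.046))
print('dice',onplane(m,[(175,262),(180,312),(400,185)],.016).round(3))
go([.556,-.156,.022])
E
```

```text
[[ 0.5959 -0.1266  0.0135]
 [ 0.5961 -0.1916  0.0135]
 [ 0.5073 -0.1266  0.0135]
 [ 0.5075 -0.1917  0.0135]]
1189 [ 0.55844103 -0.15868644  0.04551657] [ 0.54283372 -0.1737125   0.04003532] [ 0.57290419 -0.14336987  0.04792802]
[[ 0.55753481 -0.15993415  0.046     ]]
dice [[ 0.493 -0.041  0.016]
 [ 0.443 -0.04   0.016]
 [ 0.562 -0.236  0.016]]
t 1.3167 pos [ 0.5429 -0.1721  0.2001] off cm [ 1.32 -1.61 17.81] rot [-0.    0.04  0.06]
```

Call:
send_rows --plan '[{"offset":[1.5,-1.4,4],"delta_rot":[0,0,0],"jaw":0},{"offset":[1.5,-1.4,8],"delta_rot":[0,0,0],"jaw":0},{"offset":[1.5,-1.4,11],"delta_rot":[0,0,0],"jaw":0},{"offset":[1.5,-1.4,14],"delta_rot":[0,0,0],"jaw":0},{"offset":[1.5,-1.4,16],"delta_rot":[0,0,0],"jaw":0},{"offset":[1.5,-1.4,17],"delta_rot":[0,0,0],"jaw":0},{"offset":[1.5,-1.4,17],"delta_rot":[0,0,0],"jaw":0},{"offset":[1.5,-1.4,17],"delta_rot":[0,0,0],"jaw":0}]'

```text
time: 1.98
tool_pos: [0.558, -0.1591, 0.031]
tool_rot: [1.0, -0.0, -0.0, 0.0]
force: [0.1, -0.2, 0.4]
finger_gap: 0.085
grip_force: 0.0
```

```bash
python3 - <<'E'
from h import *
go([.558,-.1585,.021]); print(sense()['force'])
E
```

```text
t 1.9833 pos [ 0.558  -0.1591  0.031 ] off cm [ 0.   -0.06  1.  ] rot [ 0.    0.   -0.05]
[ 0.11069335 -0.21402387  0.42653622]
```

Call:
send_rows --plan '[{"offset":[0,0,1],"delta_rot":[0,0,0],"jaw":0.3},{"offset":[0,0,1],"delta_rot":[0,0,0],"jaw":0.5},{"offset":[0,0,1],"delta_rot":[0,0,0],"jaw":1},{"offset":[0,0,1],"delta_rot":[0,0,0],"jaw":1},{"offset":[0,0,1],"delta_rot":[0,0,0],"jaw":1},{"offset":[0,0,1],"delta_rot":[0,0,0],"jaw":1},{"offset":[0,0,1],"delta_rot":[0,0,0],"jaw":1},{"offset":[0,0,1],"delta_rot":[0,0,0],"jaw":1},{"offset":[0,0,1],"delta_rot":[0,0,0],"jaw":1}]' --squeeze 60

```text
time: 2.73
tool_pos: [0.5584, -0.1584, 0.0212]
tool_rot: [1.0, 0.0, 0.0, 0.0]
force: [-2.4, 1.0, 8.7]
finger_gap: 0.0288
grip_force: 59.2
```

Call:
send_rows --plan '[{"offset":[0,0,-0.1],"delta_rot":[0,0,0],"jaw":1},{"offset":[-1,0,-0.1],"delta_rot":[0,0,0],"jaw":1},{"offset":[-2,0,-0.1],"delta_rot":[0,0,0],"jaw":1},{"offset":[-3.5,0,-0.1],"delta_rot":[0,0,0],"jaw":1},{"offset":[-5,0,-0.1],"delta_rot":[0,0,0],"jaw":1},{"offset":[-6.5,0,-0.1],"delta_rot":[0,0,0],"jaw":1},{"offset":[-8,0,-0.1],"delta_rot":[0,0,0],"jaw":1},{"offset":[-9,0,-0.1],"delta_rot":[0,0,0],"jaw":1},{"offset":[-9.5,0,-0.1],"delta_rot":[0,0,0],"jaw":1},{"offset":[-9.5,0,-0.1],"delta_rot":[0,0,0],"jaw":1}]'

```text
time: 3.57
tool_pos: [0.4618, -0.1582, 0.0215]
tool_rot: [1.0, -0.0, -0.0, -0.0]
force: [0.3, 1.6, 0.3]
finger_gap: 0.0286
grip_force: 59.2
```

Call:
send_rows --plan '[{"offset":[0,0,0],"delta_rot":[0,0,0],"jaw":1},{"offset":[0,0,0],"delta_rot":[0,0,0],"jaw":1},{"offset":[0,0,-4],"delta_rot":[0,0,0],"jaw":1},{"offset":[0,0,-8],"delta_rot":[0,0,0],"jaw":1},{"offset":[0,0,-12],"delta_rot":[0,0,0],"jaw":1},{"offset":[0,0,-16],"delta_rot":[0,0,0],"jaw":1},{"offset":[0,0,-18],"delta_rot":[0,0,0],"jaw":1},{"offset":[0,0,-18],"delta_rot":[0,0,0],"jaw":1}]' --squeeze 90

```text
time: 4.23
tool_pos: [0.4658, -0.1592, 0.2062]
tool_rot: [1.0, 0.0, 0.004, 0.002]
force: [0.4, 0.1, 0.5]
finger_gap: 0.0277
grip_force: 89.2
```

```bash
python3 - <<'E'
from h import *
p,d,m=snap('wrist','w2'); snap('scene','s2')
go([.569,.2017,.20])
E
```

```text
t 4.3333 pos [ 0.4639 -0.1584  0.2022] off cm [ 10.52 -36.01   0.2 ] rot [ 0.06 -0.12  0.02]
```

View pics/w2.png

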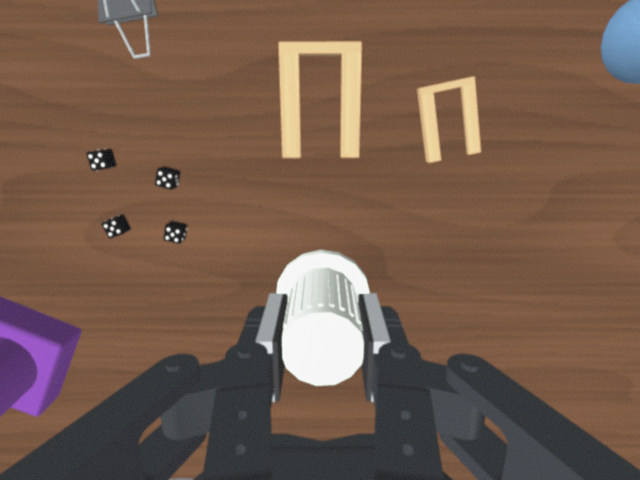

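The cap is held: its top is centred near (322,347) and its flange near (322,293). The keeper is empty and the dice haven't moved. I'll move to just short of the bottle and look.

Call:
send_rows --plan '[{"offset":[0.6,-36,-2],"delta_rot":[0,0,0],"jaw":1},{"offset":[0.6,-36,-2],"delta_rot":[0,0,0],"jaw":1},{"offset":[0.6,-36,-2],"delta_rot":[0,0,0],"jaw":1},{"offset":[0.6,-36,-2],"delta_rot":[0,0,0],"jaw":1},{"offset":[0.6,-36,-2],"delta_rot":[0,0,0],"jaw":1},{"offset":[0.6,-36,-2],"delta_rot":[0,0,0],"jaw":1},{"offset":[0.6,-36,-2],"delta_rot":[0,0,0],"jaw":1},{"offset":[0.6,-36,-2],"delta_rot":[0,0,0],"jaw":1},{"offset":[0.6,-36,-2],"delta_rot":[0,0,0],"jaw":1},{"offset":[0.6,-36,-2],"delta_rot":[0,0,0],"jaw":1}]'

```text
time: 5.17
tool_pos: [0.4687, 0.2063, 0.2202]
tool_rot: [1.0, 0.002, -0.001, -0.0]
force: [-0.5, -1.1, -0.4]
finger_gap: 0.0278
grip_force: 89.3
```

Call:
send_rows --plan '[{"offset":[0,0,0],"delta_rot":[0,0,0],"jaw":1},{"offset":[0,0,0],"delta_rot":[0,0,0],"jaw":1},{"offset":[0,0,0],"delta_rot":[0,0,0],"jaw":1},{"offset":[0,0,0],"delta_rot":[0,0,0],"jaw":1}]'

```text
time: 5.5
tool_pos: [0.4691, 0.2007, 0.221]
tool_rot: [1.0, -0.001, -0.0, 0.0]
force: [0.3, 0.1, -1.2]
finger_gap: 0.0276
grip_force: 89.3
```

```bash
python3 - <<'E'
from h import *
s=sense(); p,d,m=snap('wrist','w3'); print(s['tool_pos'],s['tool_rot'])
C=cloud(d,m); g=np.zeros((480,640),bool); g[230:400,260:390]=1
w=C[...,2]-s['tool_pos'][2]
for lo,hi in((.02,.035),(-.02,-.008)):
    q=C[g&(w>lo)&(w<hi)]; print(lo,len(q),np.round(q.mean(0)-s['tool_pos'],4),np.round(q.min(0)-s['tool_pos'],4),np.round(q.max(0)-s['tool_pos'],4))
cv2.imwrite('pics/c3.png',cv2.resize(p[0:400,120:520],None,fx=1.5,fy=1.5)[:,:,::-1])
E
```

```text
[0.46905261 0.2006895  0.22103512] [ 9.99999655e-01 -7.14781738e-04 -3.91757253e-04  1.60170438e-04]
0.02 6688 [ 0.0024 -0.0007  0.0251] [-0.0158 -0.0238  0.02  ] [0.0146 0.02   0.035 ]
-0.02 2110 [ 0.012  -0.0006 -0.0159] [-0.0001 -0.0213 -0.02  ] [ 0.0204  0.0197 -0.008 ]
```

View pics/c3.png

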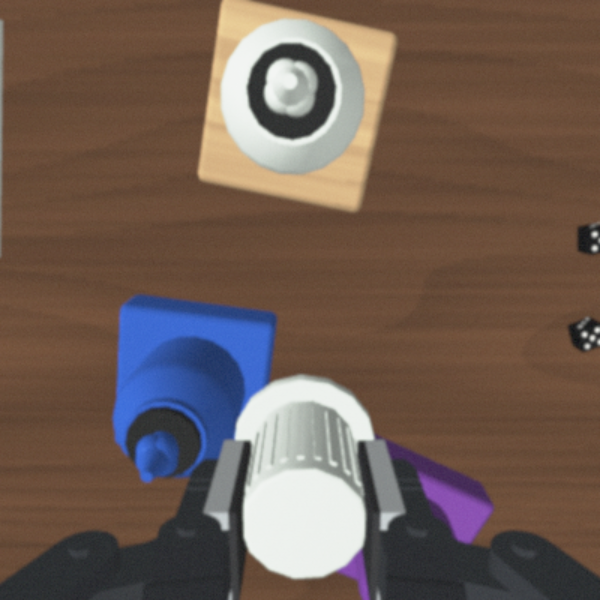

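The crop shows the white bottle with its black ring centred at about (291,91), which is (314,61) in the full picture. The nozzle tip is at about (291,81), or (314,54). The cap sits upright in the jaws.

```bash
python3 - <<'E'
from h import *
p,d,m=load('w3')
C=cloud(d,m)
mk=((p.max(2)<60)).astype(np.uint8); mk[:20]=0; mk[110:]=0; mk[:,:270]=0; mk[:,360:]=0
c=max(cv2.findContours(mk,cv2.RETR_EXTERNAL,cv2.CHAIN_APPROX_NONE)[0],key=cv2.contourArea)
W=onplane(m,c[:,0,:],.110); (cx,cy),r=cv2.minEnclosingCircle((W[:,:2]*1000).astype(np.float32)); print('ring',cx,cy,r)
print('tip',onplane(m,[(314,54)],.14), C[50:58,310:318].reshape(-1,3).max(0))
g=np.zeros((480,640),bool); g[5:120,255:375]=1
q=C[g&(abs(C[...,2]-.11)<.004)]; print(len(q),(q.min(0)+q.max(0))/2)
p,d,m=load('top0'); mk=((p.max(2)<70)).astype(np.uint8); mk[:205]=0; mk[250:]=0; mk[:,:195]=0; mk[:,240:]=0
c=max(cv2.findContours(mk,cv2.RETR_EXTERNAL,cv2.CHAIN_APPROX_NONE)[0],key=cv2.contourArea)
W=onplane(m,c[:,0,:],.110); (cx,cy),r=cv2.minEnclosingCircle((W[:,:2]*1000).astype(np.float32)); print('top ring',cx,cy,r)
go([.57,.2,.2])
E
```

```text
ring 574.7986450195312 204.9251251220703 16.671546936035156
tip [[0.57484349 0.20428038 0.14      ]] [0.57707548 0.20639373 0.36336704]
2009 [0.57575469 0.20492329 0.1090321 ]
top ring 573.5401611328125 206.25201416015625 15.477645874023438
t 5.55 pos [0.4691 0.2008 0.2212] off cm [10.09  0.06  2.11] rot [ 0.01  0.03 -0.08]
```

Call:
send_rows --plan '[{"offset":[4,-0.4,0],"delta_rot":[0,0,0],"jaw":1},{"offset":[8,-0.4,0],"delta_rot":[0,0,0],"jaw":1},{"offset":[10.6,-0.4,0],"delta_rot":[0,0,0],"jaw":1},{"offset":[10.6,-0.4,1.5],"delta_rot":[0,0,0],"jaw":1},{"offset":[10.6,-0.4,3],"delta_rot":[0,0,0],"jaw":1},{"offset":[10.6,-0.4,4],"delta_rot":[0,0,0],"jaw":1},{"offset":[10.6,-0.4,4],"delta_rot":[0,0,0],"jaw":1},{"offset":[10.6,-0.4,4],"delta_rot":[0,0,0],"jaw":1}]'

```text
time: 6.22
tool_pos: [0.5748, 0.2053, 0.1813]
tool_rot: [1.0, -0.0, -0.0, 0.0]
force: [-0.2, 0.5, -0.1]
finger_gap: 0.0279
grip_force: 89.2
```

```bash
python3 - <<'E'
from h import *
go([.5754,.2053,.15]); snap('scene','s4'); p,d,m=load('s4')
u=cv2.projectPoints(np.array([[.575,.205,.14]]),m['rvec'],m['tvec'],m['mtx'],None)[0].ravel().astype(int)
print(u); cv2.imwrite('pics/c4.png',cv2.resize(p[u[1]-40:u[1]+40,u[0]-40:u[0]+40],None,fx=7,fy=7,interpolation=cv2.INTER_CUBIC)[:,:,::-1])
E
```

```text
t 6.2167 pos [0.5748 0.2053 0.1813] off cm [ 0.07 -0.    3.13] rot [ 0.01  0.06 -0.02]
[381 256]
```

View pics/c4.png

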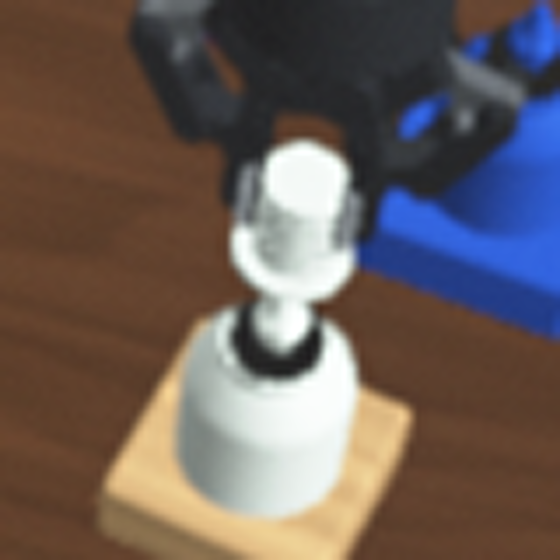

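The cap (flange around (293,265) in the crop) sits straight above the nozzle at about (285,320). I'll lower it and watch the force.

Call:
send_rows --plan '[{"offset":[0,0,0.8],"delta_rot":[0,0,0],"jaw":1},{"offset":[0,0,1.6],"delta_rot":[0,0,0],"jaw":1},{"offset":[0,0,2.4],"delta_rot":[0,0,0],"jaw":1},{"offset":[0,0,3.1],"delta_rot":[0,0,0],"jaw":1},{"offset":[0,0,3.1],"delta_rot":[0,0,0],"jaw":1},{"offset":[0,0,3.1],"delta_rot":[0,0,0],"jaw":1}]'

```text
time: 6.77
tool_pos: [0.5748, 0.2056, 0.1498]
tool_rot: [1.0, 0.0, -0.001, 0.0]
force: [0.2, 0.1, -0.1]
finger_gap: 0.0279
grip_force: 89.2
```

Call:
send_rows --plan '[{"offset":[0,0,0.2],"delta_rot":[0,0,0],"jaw":1},{"offset":[0,0,0.4],"delta_rot":[0,0,0],"jaw":1},{"offset":[0,0,0.4],"delta_rot":[0,0,0],"jaw":1},{"offset":[0,0,0.4],"delta_rot":[0,0,0],"jaw":1}]'

```text
time: 7.1
tool_pos: [0.5754, 0.2057, 0.1466]
tool_rot: [1.0, 0.0, 0.0, -0.0]
force: [1.3, 1.1, 0.3]
finger_gap: 0.0279
grip_force: 89.4
```

Call:
send_rows --plan '[{"offset":[0,0,0.2],"delta_rot":[0,0,0],"jaw":1},{"offset":[0,0,0.2],"delta_rot":[0,0,0],"jaw":1}]'

```text
time: 7.27
tool_pos: [0.5758, 0.2058, 0.145]
tool_rot: [1.0, 0.0, 0.001, -0.0]
force: [2.1, -0.6, 6.2]
finger_gap: 0.0283
grip_force: 90.1
```

Call:
send_rows --plan '[{"offset":[0,0,0.2],"delta_rot":[0,0,0],"jaw":1},{"offset":[0,0,0.2],"delta_rot":[0,0,0],"jaw":1}]'

```text
time: 7.43
tool_pos: [0.5758, 0.2058, 0.1431]
tool_rot: [1.0, 0.0, 0.001, -0.0]
force: [1.6, -1.1, 4.4]
finger_gap: 0.0281
grip_force: 89.9
```

Call:
send_rows --plan '[{"offset":[0,0,0.2],"delta_rot":[0,0,0],"jaw":1},{"offset":[0,0,0.2],"delta_rot":[0,0,0],"jaw":1}]'

```text
time: 7.6
tool_pos: [0.5756, 0.2057, 0.1407]
tool_rot: [1.0, -0.0, 0.001, -0.0]
force: [3.5, -1.0, 0.0]
finger_gap: 0.028
grip_force: 89.3
```

Call:
send_rows --plan '[{"offset":[0,0,0.2],"delta_rot":[0,0,0],"jaw":1},{"offset":[0,0,0.4],"delta_rot":[0,0,0],"jaw":1},{"offset":[0,0,0.4],"delta_rot":[0,0,0],"jaw":1}]'

```text
time: 7.85
tool_pos: [0.5752, 0.2056, 0.136]
tool_rot: [1.0, -0.0, 0.0, 0.0]
force: [5.9, 0.1, -8.5]
finger_gap: 0.0276
grip_force: 89.2
```

Call:
send_rows --plan '[{"offset":[0,0,0.2],"delta_rot":[0,0,0],"jaw":1},{"offset":[0,0,0.4],"delta_rot":[0,0,0],"jaw":1},{"offset":[0,0,0.4],"delta_rot":[0,0,0],"jaw":1}]'

```text
time: 8.1
tool_pos: [0.5745, 0.2056, 0.1318]
tool_rot: [1.0, -0.0, -0.001, 0.0]
force: [1.2, -0.3, -2.5]
finger_gap: 0.0279
grip_force: 89.7
```

Call:
send_rows --plan '[{"offset":[0,0,0.2],"delta_rot":[0,0,0],"jaw":1},{"offset":[0,0,0.2],"delta_rot":[0,0,0],"jaw":1}]'

```text
time: 8.27
tool_pos: [0.5747, 0.2057, 0.1302]
tool_rot: [1.0, 0.0, -0.0, 0.0]
force: [-0.9, -0.2, 2.5]
finger_gap: 0.0281
grip_force: 90.1
```

Call:
send_rows --plan '[{"offset":[0,0,0.1],"delta_rot":[0,0,0],"jaw":1},{"offset":[0,0,0.2],"delta_rot":[0,0,0],"jaw":1},{"offset":[0,0,0.25],"delta_rot":[0,0,0],"jaw":1},{"offset":[0,0,0.25],"delta_rot":[0,0,0],"jaw":1},{"offset":[0,0,0.25],"delta_rot":[0,0,0],"jaw":1},{"offset":[0,0,0.25],"delta_rot":[0,0,0],"jaw":1},{"offset":[0,0,0.25],"delta_rot":[0,0,0],"jaw":1}]'

```text
time: 8.85
tool_pos: [0.5748, 0.2057, 0.1282]
tool_rot: [1.0, 0.0, -0.0, -0.0]
force: [-3.7, 0.2, 7.8]
finger_gap: 0.0279
grip_force: 90.7
```

```bash
python3 - <<'E'
from h import *
p,d,m=snap('scene','s5'); s=sense(); print(s['force'],s['tool_pos'])
a=p[216:296,341:421]; cv2.imwrite('pics/c5.png',cv2.resize(a,None,fx=7,fy=7,interpolation=cv2.INTER_CUBIC)[:,:,::-1])
E
```

```text
[-4.23676342 -0.81917384  7.7553013 ] [0.57473528 0.20572064 0.12818826]
```

View pics/c5.png

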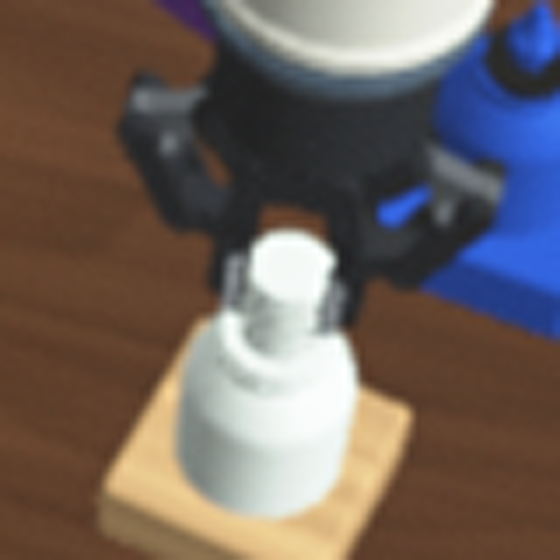

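The cap is seated upright over the ring, with its flange on the bottle shoulder at about (270,355). The steady push is 7.8 N, or about 3 mm of squash. I'm handing it in.

```bash
python3 -c "
from bench import *
print(job_done())"
```

```text
the job is handed in; nothing more can be done
None
```

The cap was slid out of the larger keeper and snapped onto the white bottle, and I handed the job in at about 9 s with the gripper still pressing it down at about 7.8 N (an estimated 3 mm of ring squash); no verdict came back.

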